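# Clamp a book evenly in a desk press

### The job

Push the tray with the book fully home into the press. Then tighten the four T-bar nuts half a turn clockwise each, so that every red end swings from pointing outward to pointing at the middle of the plate, in cross order: finish one nut, then the one diagonally opposite, before you turn the other two, so the plate comes down evenly. Leave the mug, glue stick, phone and pen pot as they are.

Things in the scene. Friction and masses are not known exactly. Their poses are not given: they have to be found in the camera images.
- press: Book press fixed to the desk, yaw within 0.25 rad; origin at the centre of its base's underside. Wooden base 200 (x) x 220 (y) x 20 mm, four upright 12 mm studs at x = +-70, y = +-70 mm ending 136 mm above the desk. Names: near = its -x (robot side), far = +x, left = +y, right = -y. A book tray slides between the studs and sticks out at +y.
- plate: Plywood pressing plate on the four studs, 190 x 190 x 18 mm, black dot in its middle; origin at the centre of its underside. Its top is 85 mm above the desk when loose, 81 mm when tight: each nut draws its own corner down 4 mm per half turn, so it tilts slightly on the way.
- tray (a joint): Tray carrying a blue hardback 100 x 150 x 35 mm; slides along the press's -y with about 2 N of friction. Value in m: 0 = fully out, 0.09 = home against its stop, book right under the plate. Starts between 0 and 0.035; stays where it is left.
- tray_push (a point): Centre of the outer face (looks to the press's +y) of the tray's upright orange push plate, 60 mm wide along x, 10 mm thick, 22 to 77 mm above the desk. It is at x = 0, y = 265 mm minus the tray's travel in the press's frame; when home it is still 65 mm outside the base.
- nut_near_left (a joint): T-bar nut on the near left stud (x = -70, y = 70 mm of the press), diagonal to the far right one. Value in rad grows clockwise from above (tightening): 0 = red end points straight outward from the plate's middle, 3.14 = it points at the middle. Starts within 0.3 of 0; takes about 0.15 N m to turn, stays where left; end stops at -0.7 and 4.2.
- red_end_near_left (a point): Tip of the red end of the near left nut's bar, 45 mm from the nut's vertical axis. The bar is level, round, 90 mm long, 14 mm thick, centred on the axis, 28 to 32 mm above the plate's top; 24 mm of this end is red, the other end dark. The hub under and around its middle is 30 mm across and 36 to 40 mm high.
- nut_far_right (a joint): T-bar nut on the far right stud (x = 70, y = -70 mm of the press), diagonal to the near left one. Value in rad grows clockwise from above (tightening): 0 = red end points straight outward from the plate's middle, 3.14 = it points at the middle. Starts within 0.3 of 0; takes about 0.15 N m to turn, stays where left; end stops at -0.7 and 4.2.
- red_end_far_right (a point): Tip of the red end of the far right nut's bar, 45 mm from the nut's vertical axis. The bar is level, round, 90 mm long, 14 mm thick, centred on the axis, 28 to 32 mm above the plate's top; 24 mm of this end is red, the other end dark. The hub under and around its middle is 30 mm across and 36 to 40 mm high.
- nut_near_right (a joint): T-bar nut on the near right stud (x = -70, y = -70 mm of the press), diagonal to the far left one. Value in rad grows clockwise from above (tightening): 0 = red end points straight outward from the plate's middle, 3.14 = it points at the middle. Starts within 0.3 of 0; takes about 0.15 N m to turn, stays where left; end stops at -0.7 and 4.2.
- red_end_near_right (a point): Tip of the red end of the near right nut's bar, 45 mm from the nut's vertical axis. The bar is level, round, 90 mm long, 14 mm thick, centred on the axis, 28 to 32 mm above the plate's top; 24 mm of this end is red, the other end dark. The hub under and around its middle is 30 mm across and 36 to 40 mm high.
- nut_far_left (a joint): T-bar nut on the far left stud (x = 70, y = 70 mm of the press), diagonal to the near right one. Value in rad grows clockwise from above (tightening): 0 = red end points straight outward from the plate's middle, 3.14 = it points at the middle. Starts within 0.3 of 0; takes about 0.15 N m to turn, stays where left; end stops at -0.7 and 4.2.
- red_end_far_left (a point): Tip of the red end of the far left nut's bar, 45 mm from the nut's vertical axis. The bar is level, round, 90 mm long, 14 mm thick, centred on the axis, 28 to 32 mm above the plate's top; 24 mm of this end is red, the other end dark. The hub under and around its middle is 30 mm across and 36 to 40 mm high.
- mug: White mug, 82 mm across, 95 mm high, standing left of the press; origin at the centre of its underside. Leave alone.
- glue_stick: Red and green glue stick, 30 mm across, 100 mm high, standing right of the press; origin at the centre of its underside. Leave alone.
- phone: Black phone lying flat, 72 x 150 x 9 mm, left of the press; origin at the centre of its underside. Leave alone.
- pen_pot: Black pen pot, 84 mm across, 100 mm high, with pens up to 150 mm, standing right of the press; origin at the centre of its underside. Leave alone.

How it is judged:
By the outcome, as a careful person would: the job done as asked, in the order asked, and still so for the second after the job is handed in, with the robot touching nothing.
It also fails if it takes over 72 s, if anything falls off the work surface, if the arm or the gripper's body presses on something with over 40 N, if the wrist force passes 120 N, or if a joint passes its speed limit or range.

### The arm

A 6-joint arm with a two-finger parallel gripper is mounted at the origin on the work surface. World frame = base frame: x ahead of the robot, y to its left, z up, the work surface at z = 0. Lengths are in mm, angles in rad, forces in N, time in s.
With the tool pointing down it reaches from about 300 to 775 mm from the base axis. Payload 14.6 kg.
Tool frame: the origin (TCP) lies at the very end of the fingers, on their centre line; the grasp point (between the pads) lies 19 mm behind it; z points along the fingers, y is the line along which they close (so a half turn about z gives the same grasp; the last joint's range is limited). The gripper opens to 94 mm and grips with 3 to 60 N. Pads are 16 mm wide; open, the fingers measure 119 mm over their backs; the gripper's body (75 mm by 177 mm) begins 78 mm behind the grasp point.
Start: joints at [-1.356, 0.3, 1.521, -0, 1.321, -0.067], TCP at [152.94, -528.298, 205.446] pointing down, gripper open.
Joint ranges: [-3.03, 3.03], [-0.79, 2.21], [0.23, 2.52], [-1.04, 4.18], [0, 3.07], [-2.55, 2.55]. Speed limits (rad/s): [2.22, 2.22, 2.57, 3.14, 3.14, 3.14].

### API

Orientations are given as [roll, pitch, yaw] about the fixed x, y, z axes, in that order (R = Rz(yaw) Ry(pitch) Rx(roll)).
In Python, from cell import manip, optics gives the robot as it stands.
- The arm moves only by the shell command python3 -m crank 'ROWS' [FORCE]. ROWS is JSON, a list of rows, each a list of 7 numbers: the opening in per cent of the stroke, from 0 (shut) to 100 (fully open), then the shift along the tool's x, y, z in mm, then the turn, a rotation vector about the tool's x, y, z in rad. A call has 1 to 10 rows; each row is the pose to reach, as a shift and turn from the pose commanded when the call began, along the tool's axes at that moment; what a row does not reach only later rows make up. A row lasts 1/10 s, in which the tool goes at most 50 mm and 8.59 degrees, less where a joint would pass 70% of its speed; a pose out of reach is approached as far as the arm can. A call with a gripper value outside its range is refused whole. The fingers move at their own pace and stop on an object; FORCE is the grip in N (left out, the last holds). Time passes only in rows, so rows that repeat a pose let the fingers close. It gives the time, the measured TCP pose, the force, the opening and the grip force at its end, in the units of the state.
- manip.read_state(): the state, without advancing time (a new reading comes with each control period).
- optics.camera(name): name is "side" or "top" or "wrist"; returns (picture, depth): 480x640x3 uint8, red, green, blue; 480x640 float32, mm along the optical axis (not along the pixel's ray), 0 where there is no reading.
- optics.calibration(name): a dict with "camera_matrix" (3x3 intrinsics, pixels), "R" (3x3) and "t" (3): a world point X has camera coordinates R X + t. Camera axes: x right, y down, z forward; pixel columns grow to the right and rows downward; lengths in mm; the calibration is good to about 2 mm. A picture is of the moment at which its call begins: read the wrist's pose just before it. calibration takes no time and is no camera call; for the wrist camera it gives the pose at the moment of the call.
- manip.sign_off(): hands the job in; it is judged then, once.
The state is a dict: "clock": time; "joints": joint angles; "qd": joint speeds; "effort": joint torques, N m; "eef_pos": TCP position; "eef_rot": TCP orientation; "wrist_force": force on the tool from outside, world axes, zero at the start; "moment": the same for the moment, N m; "finger_gap": finger opening in mm; "finger_force": force on a finger pad.
Only numpy, scipy, OpenCV 4.12 (cv2) and the standard library are available. Lean on these libraries where they do the work, as an engineer would, in place of code of your own. Each camera call takes 0.05 s, during which the arm holds its last target. There are 200 camera calls.

## Working session

There is one attempt and no reset: what is moved stays moved. The work goes in short steps, Python scripts to look and compute and a shell command to move; the robot and the scene stay as the last step left them, time stands still between calls to the robot, and variables do not carry over. Pictures are saved under pics/ and viewed, at most 10 in all, crops included, and the job is handed in when it is done.

```bash
ls; mkdir -p pics
python3 - <<'E'
from cell import manip, optics
import cv2, numpy as np
print(manip.read_state())
for n in ["top","side"]:
    im,d=optics.camera(n); cv2.imwrite(f"pics/{n}0.png",im[:,:,::-1]); np.savez(f"pics/{n}0.npz",im=im,d=d)
    c=optics.calibration(n); print(n,c)
E
```

```text
pics
{'clock': 0.0, 'joints': array([-1.35560946e+00,  3.00486239e-01,  1.52161627e+00, -2.56307893e-05,
        1.32066916e+00, -6.65869814e-02]), 'qd': array([-6.45518875e-04, -4.79791629e-06, -1.73911532e-03,  8.40191381e-05,
       -1.86911524e-03,  4.28761816e-04]), 'effort': array([ 2.37617569e-03, -5.31810200e+01, -3.52734303e+01,  7.09101255e-02,
        2.43897020e-02, -1.34877673e-04]), 'eef_pos': array([ 152.87272358, -528.04604818,  204.86313327]), 'eef_rot': array([-3.14041459e+00, -5.36787963e-05,  2.81780173e-01]), 'wrist_force': array([ 0.12818254, -0.29886694, -0.01824815]), 'moment': array([-0.02008664,  0.01744326,  0.01386141]), 'finger_force': 0.0, 'finger_gap': 93.90898963192832}
top {'camera_matrix': array([[607.41595677,   0.        , 312.17941839],
       [  0.        , 607.41595677, 236.87311202],
       [  0.        ,   0.        ,   1.        ]]), 'R': array([[-0.02086632, -0.99970489,  0.01243925],
       [-0.99406965,  0.01941733, -0.10699762],
       [ 0.10672451, -0.01459813, -0.99418146]]), 't': array([  23.07786353,  549.62913681, 1644.43486835])}
side {'camera_matrix': array([[504.43722842,   0.        , 315.62719459],
       [  0.        , 504.43722842, 239.2036081 ],
       [  0.        ,   0.        ,   1.        ]]), 'R': array([[ 0.99085101, -0.13471504,  0.00813225],
       [-0.08492167, -0.66917718, -0.73823453],
       [ 0.10489321,  0.73078982, -0.67449511]]), 't': array([-501.44911838,  127.778797  , 1316.43947594])}
```

View pics/top0.png

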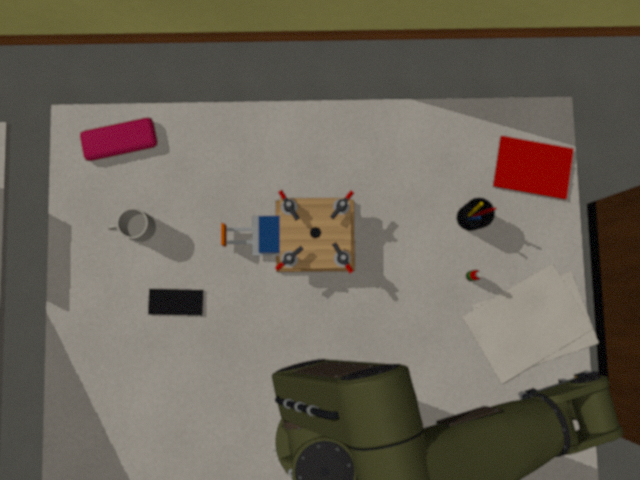

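View pics/side0.png

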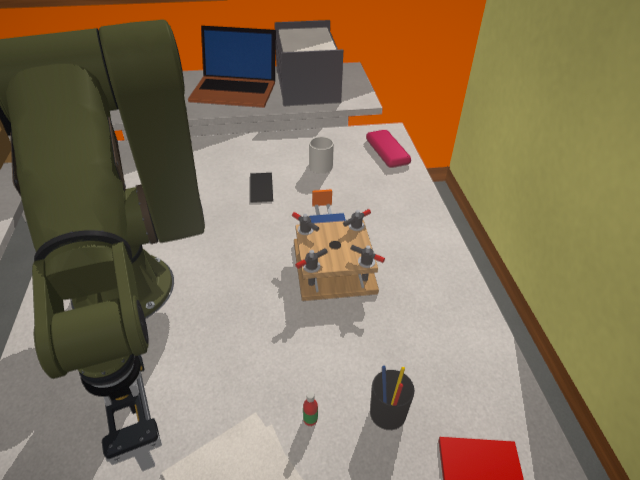

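Top view: plate dot at (315,232), push plate at (224,235), red ends at about (281,268), (350,269), (283,194) and (350,195). The side view agrees, and all the bars point outward. Next I measure by casting rays.

```bash
cat > h.py <<'E'
import numpy as np, cv2
from cell import optics
def ray(n,uv,z):
    c=optics.calibration(n); K,R,t=c["camera_matrix"],c["R"],c["t"]
    o=-R.T@t; d=R.T@np.linalg.inv(K)@np.array([uv[0],uv[1],1.]); return (o+d*(z-o[2])/d[2])[:2]
def proj(n,X):
    c=optics.calibration(n); p=c["camera_matrix"]@(c["R"]@np.asarray(X,float)+c["t"]); return p[:2]/p[2]
def blobs(mask,amin=8):
    n,l,s,c=cv2.connectedComponentsWithStats(mask.astype(np.uint8))
    return [(s[i,4],c[i],l==i) for i in range(1,n) if s[i,4]>=amin]
def red(im):
    h=cv2.cvtColor(im,cv2.COLOR_RGB2HSV).astype(int); return ((h[...,0]<5)|(h[...,0]>172))&(h[...,1]>150)&(h[...,2]>60)
def orange(im):
    h=cv2.cvtColor(im,cv2.COLOR_RGB2HSV).astype(int); return (h[...,0]>=5)&(h[...,0]<14)&(h[...,1]>190)&(h[...,2]>60)
def lsq(ns,uvs):
    A=[];b=[]
    for n,uv in zip(ns,uvs):
        c=optics.calibration(n); R,t=c["R"],c["t"]; x=np.linalg.inv(c["camera_matrix"])@np.array([uv[0],uv[1],1.])
        for k in (0,1): A.append(R[k]-x[k]*R[2]); b.append(x[k]*t[2]-t[k])
    return np.linalg.lstsq(np.array(A),np.array(b),rcond=None)[0]
E
python3 - <<'E'
from h import *
T=np.load("pics/top0.npz")["im"]; S=np.load("pics/side0.npz")["im"]
def sub(n,im,x0,x1,y0,y1,f,z):
    m=np.zeros(im.shape[:2],bool); m[y0:y1,x0:x1]=f(im)[y0:y1,x0:x1]
    out=blobs(m)
    for a,c,_ in out: print(n,f.__name__,a,c.round(1),ray(n,c,z).round(1))
    return out
dark=lambda im: im.max(2)<45
dark.__name__="dark"
sub("top",T,265,370,180,285,red,115); sub("side",S,285,395,195,285,red,115)
sub("top",T,210,240,215,255,orange,77); sub("side",S,300,345,180,210,orange,60)
d1=sub("top",T,305,325,223,243,dark,85); d2=sub("side",S,325,345,237,252,dark,85)
print("dot",lsq(["top","side"],[d1[0][1],d2[0][1]]))
m=(T.astype(int)[...,0]-T[...,2]>35)&~red(T)&~orange(T); m[:185]=0;m[280:]=0;m[:,:260]=0;m[:,370:]=0
b=max(blobs(m),key=lambda b:b[0]); r=cv2.minAreaRect(cv2.findContours(b[2].astype(np.uint8),0,1)[0][0]); 
P=np.array([ray("top",p,85) for p in cv2.boxPoints(r)]); print(b[0],P.round(1),P.mean(0)); e=np.diff(P,axis=0); print(np.linalg.norm(e,axis=1),np.degrees(np.arctan2(e[:,1],e[:,0])))
D=np.load("pics/top0.npz")["d"]; print(D[240,300:330:6])
cv2.imwrite("pics/crop1.png",cv2.resize(T[180:285,210:370,::-1],None,fx=5,fy=5,interpolation=cv2.INTER_CUBIC))
E
```

```text
top red 27 [281.9 194.4] [654.7  90.6]
top red 26 [348.9 194.9] [650.1 -85.9]
top red 27 [279.1 265.9] [466.6 100.6]
top red 32 [348.8 268.4] [456.5 -80.2]
side red 24 [366.5 212. ] [657.5  91.4]
side red 26 [295.7 215.1] [464.7 102.3]
side red 43 [378.9 257.9] [650.8 -87.2]
side red 46 [300.5 263.4] [456.8 -81.7]
top orange 21 [223.8 236.4] [550.7 248.9]
side orange 35 [322.2 190.9] [562.8 273. ]
top dark 64 [314.9 232.2] [556.5   5.2]Traceback (most recent call last):
  File "<stdin>", line 13, in <module>
IndexError: list index out of range
```

Run:
```python
from h import *
T=np.load("pics/top0.npz")["im"]; S=np.load("pics/side0.npz")["im"]
m=(T.astype(int)[...,0]-T[...,2]>35)&~red(T)&~orange(T); m[:185]=0;m[280:]=0;m[:,:260]=0;m[:,370:]=0
m=cv2.morphologyEx(m.astype(np.uint8),cv2.MORPH_OPEN,np.ones((5,5)))
b=max(blobs(m),key=lambda b:b[0]); r=cv2.minAreaRect(max(cv2.findContours(b[2].astype(np.uint8),0,1)[0],key=len))
P=np.array([ray("top",p,85) for p in cv2.boxPoints(r)]); print(b[0],P.round(1).tolist(),P.mean(0)); e=np.diff(P,axis=0); print(np.linalg.norm(e,axis=1),np.degrees(np.arctan2(e[:,1],e[:,0])))
# orange
o=orange(T); o[:215]=0;o[255:]=0;o[:,240:]=0;o[:,:210]=0
ys,xs=np.nonzero(o); print("orange",xs.min(),xs.max(),ys.min(),ys.max(),ray("top",(xs.mean(),ys.min()-.5),77),ray("top",(xs.mean(),ys.max()+.5),77))
dot=np.array([556.5,5.2])
tips=dict(nl=(466,101.3),nr=(456.6,-81),fl=(656,91),fr=(650.4,-86.5))
st=dict(nl=(-70,70),nr=(-70,-70),fl=(70,70),fr=(70,-70))
for yaw in (0,.025,.05):
    R=np.array([[np.cos(yaw),-np.sin(yaw)],[np.sin(yaw),np.cos(yaw)]])
    for k in tips:
        s=dot+R@np.array(st[k]); v=np.array(tips[k])-s; o=s-dot
        a=np.arctan2(v[1],v[0]); val=(np.arctan2(o[1],o[0])-a+np.pi)%(2*np.pi)-np.pi
        print(yaw,k,s.round(1),"r",np.hypot(*v).round(1),"dir",a.round(3),"val",val.round(3))
cv2.imwrite("pics/crop1.png",cv2.resize(T[180:285,210:370,::-1],None,fx=5,fy=5,interpolation=cv2.INTER_CUBIC))
```

```text
4041 [[649.2, 108.7], [650.9, -98.3], [454.7, -97.9], [453.4, 106.4]] [552.05526135   4.73264657]
[206.92408251 196.17055356 204.26862701] [-89.54551305 179.88460487  90.34804789]
orange 222 224 224 244 [585.51191297 248.97437069] [529.01780274 249.27392704]
0 nl [486.5  75.2] r 33.2 dir 2.237 val 0.12
0 nr [486.5 -64.8] r 34.0 dir -2.645 val 0.289
0 fl [626.5  75.2] r 33.5 dir 0.492 val 0.294
0 fr [626.5 -64.8] r 32.3 dir -0.737 val -0.048
0.025 nl [484.8  73.4] r 33.6 dir 2.164 val 0.218
0.025 nr [488.3 -66.5] r 34.8 dir -2.713 val 0.382
0.025 fl [624.7  76.9] r 34.3 dir 0.423 val 0.388
0.025 fr [628.2 -63. ] r 32.3 dir -0.814 val 0.053
0.05 nl [483.1  71.6] r 34.3 dir 2.093 val 0.313
0.05 nr [490.1 -68.2] r 35.8 dir -2.777 val 0.471
0.05 fl [622.9  78.6] r 35.3 dir 0.358 val 0.477
0.05 fr [629.9 -61.2] r 32.5 dir -0.89 val 0.154
```

View pics/crop1.png

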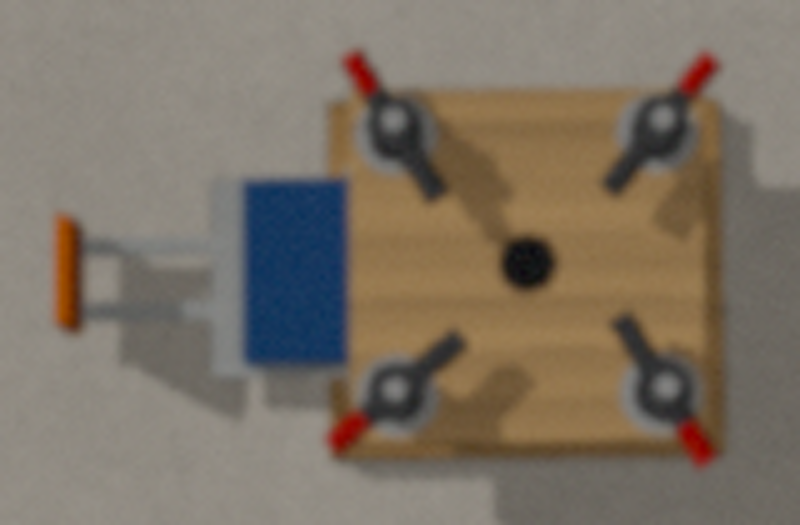

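The crop shows the stud tops at crop pixels (394,120), (661,119), (395,388) and (664,388), and the bars clearly. I'll fit the press pose from those stud tops.

Run:
```python
from h import *
cr=dict(fl=(394,120),fr=(661,119),nl=(395,388),nr=(664,388))
st=dict(nl=(-70,70),nr=(-70,-70),fl=(70,70),fr=(70,-70))
full=lambda p:(210+(p[0]+.5)/5-.5,180+(p[1]+.5)/5-.5)
P={k:ray("top",full(v),136) for k,v in cr.items()}
A=np.array([P[k] for k in st]); B=np.array([st[k] for k in st],float)
c=A.mean(0); U=(A-c); yaw=np.arctan2((B[:,0]*U[:,1]-B[:,1]*U[:,0]).sum(),(B*U).sum())
print("centre",c,"yaw",yaw,"scale",np.linalg.norm(U)/np.linalg.norm(B))
# red line and dark end in crop
redp=dict(fl=(361,74),fr=(700,75),nl=(349,431),nr=(696,440)); dk=dict(fl=(436,190),fr=(611,184),nl=(460,340),nr=(625,322))
R=np.array([[np.cos(yaw),-np.sin(yaw)],[np.sin(yaw),np.cos(yaw)]])
for k in st:
    r=ray("top",full(redp[k]),115); d=ray("top",full(dk[k]),115); s=c+R@np.array(st[k]); v=r-d
    a=np.arctan2(v[1],v[0]); o=s-c; w=lambda x:(x+np.pi)%(2*np.pi)-np.pi; v2=r-s
    print(k,"stud",s.round(1),"dir",a.round(3),"val",w(np.arctan2(o[1],o[0])-a).round(3),"from stud",np.arctan2(v2[1],v2[0]).round(3),np.hypot(*v2).round(1))
o=ray("top",full((66,271)),77); print("orange press frame",R.T@(o-c))
```

```text
centre [555.64514649   5.0825445 ] yaw -0.015755795469449583 scale 0.9930444369039287
nl stud [486.8  76.2] dir 2.24 val 0.1 from stud 2.267 31.0
nr stud [484.6 -63.8] dir -2.625 val 0.253 from stud -2.575 30.8
fl stud [626.7  74. ] dir 0.551 val 0.218 from stud 0.542 32.7
fr stud [624.5 -66. ] dir -0.703 val -0.099 from stud -0.689 34.1
orange press frame [ -1.73139002 246.32041465]
```

```bash
cat > to.py <<'E'
import sys,numpy as np
from scipy.spatial.transform import Rotation as Q
from cell import manip
def to(x,y,z,yaw):
    s=manip.read_state(); R=Q.from_euler("xyz",s["eef_rot"]); G=Q.from_euler("xyz",[np.pi,0,yaw])
    print("t",round(s["clock"],2),"at",s["eef_pos"].round(1),s["eef_rot"].round(3),"j6",s["joints"][5].round(3),"F",s["wrist_force"].round(1),"gap",round(s["finger_gap"],1))
    print("shift",R.inv().apply(np.array([x,y,z])-s["eef_pos"]).round(1),"turn",(R.inv()*G).as_rotvec().round(3))
if __name__=="__main__": to(*map(float,sys.argv[1:5]))
E
python3 -m crank '[[0,620,-682,0,0,0,-1.27],[0,620,-682,0,0,0,-1.27],[0,620,-682,0,0,0,-1.27],[0,620,-682,0,0,0,-1.27],[0,620,-682,0,0,0,-1.27],[0,620,-682,0,0,0,-1.27],[0,620,-682,0,0,0,-1.27],[0,620,-682,0,0,0,-1.27],[0,620,-682,0,0,0,-1.27],[0,620,-682,0,0,0,-1.27]]' 30
python3 to.py 560 300 200 1.555
```

```text
clock: 1.1
eef_pos: [373.5, -77.3, 205.6]
eef_rot: [3.141, 0.0, 1.554]
wrist_force: [0.4, -0.9, -0.2]
finger_gap: 17.4
finger_force: 0.0
t 1.1 at [373.5 -77.3 205.6] [3.141 0.    1.554] j6 -0.284 F [ 0.4 -0.9 -0.2] gap 17.4
shift [380.4 180.3   5.6] turn [ 0.     0.    -0.001]
```

```bash
python3 -m crank '[[0,380,180,0,0,0,0],[0,380,180,0,0,0,0],[0,380,180,0,0,0,0],[0,380,180,0,0,0,0],[0,380,180,0,0,0,0],[0,380,180,0,0,0,0],[0,380,180,0,0,0,0],[0,380,180,0,0,0,0],[0,380,180,0,0,0,0],[0,380,180,0,0,0,0]]'
python3 to.py 560 190 45 1.555
python3 - <<'E'
from h import *
im,d=optics.camera("wrist"); cv2.imwrite("pics/w1.png",im[:,:,::-1])
b=max(blobs(orange(im)),key=lambda b:b[0]); ys,xs=np.nonzero(b[2]); print(b[0],xs.min(),xs.max(),ys.min(),ys.max())
r=cv2.minAreaRect(np.stack([xs,ys],1).astype(np.float32)); print([ray("wrist",p,77).round(1).tolist() for p in cv2.boxPoints(r)])
E
```

```text
clock: 2.1
eef_pos: [560.3, 299.3, 203.9]
eef_rot: [-3.14, 0.001, 1.554]
wrist_force: [-0.6, -0.0, 0.3]
finger_gap: 0.3
finger_force: 0.0
t 2.1 at [560.3 299.3 203.9] [-3.140e+00  1.000e-03  1.554e+00] j6 0.449 F [-0.6 -0.   0.3] gap 0.3
shift [-109.2    1.8  159. ] turn [-0.002  0.001 -0.001]
1715 286 361 258 290
[[532.3, 271.9], [589.2, 271.8], [589.7, 246.3], [531.7, 246.4]]
```

View pics/w1.png

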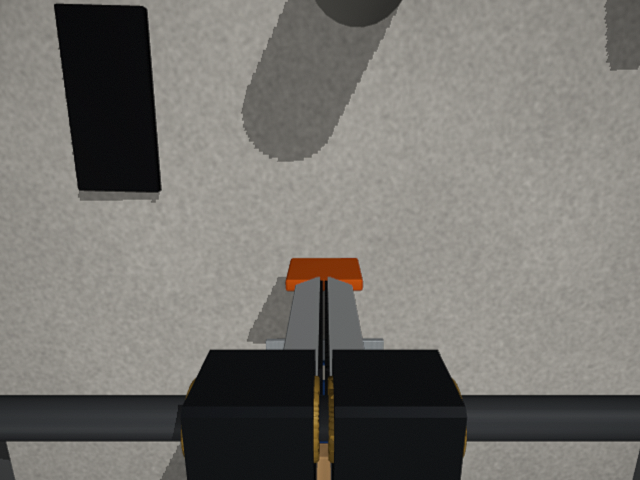

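The wrist view shows the orange push plate at columns 286-361, centred at x≈561 with its outer face at y≈255. The lowered finger is clear of it.

```bash
python3 -m crank '[[0,0,0,50,0,0,0],[0,0,0,100,0,0,0],[0,0,0,150,0,0,0],[0,0,0,159,0,0,0],[0,-20,0,159,0,0,0],[0,-40,0,159,0,0,0],[0,-55,0,159,0,0,0],[0,-70,0,159,0,0,0],[0,-85,0,159,0,0,0],[0,-98,0,159,0,0,0]]' 
python3 to.py 560 187 45 1.555
```

```text
clock: 3.15
eef_pos: [558.9, 197.9, 47.2]
eef_rot: [3.14, -0.0, 1.551]
wrist_force: [1.0, 3.0, 3.2]
finger_gap: 0.6
finger_force: 1.5
t 3.15 at [558.9 197.9  47.2] [ 3.14  -0.     1.551] j6 0.298 F [1.  3.  3.2] gap 0.6
shift [-10.9   1.3   2.2] turn [ 0.001 -0.    -0.004]
```

```bash
python3 -m crank '[[0,-4,0,0,0,0,0],[0,-7,0,0,0,0,0],[0,-9,0,0,0,0,0],[0,-9,0,0,0,0,0]]' 
python3 to.py 560 187 45 1.555
```

```text
clock: 3.55
eef_pos: [558.1, 190.1, 46.2]
eef_rot: [-3.141, 0.0, 1.552]
wrist_force: [-0.6, 1.0, -0.1]
finger_gap: 0.5
finger_force: 0.0
t 3.55 at [558.1 190.1  46.2] [-3.141  0.     1.552] j6 0.285 F [-0.6  1.  -0.1] gap 0.5
shift [-3.   2.   1.2] turn [-0.001  0.    -0.003]
```

```bash
python3 -m crank '[[0,-2,0,0,0,0,0],[0,-4,0,0,0,0,0],[0,-4,0,0,0,0,0]]' 
python3 -m crank '[[0,-2,0,0,0,0,0],[0,-3,0,0,0,0,0],[0,-3,0,0,0,0,0]]'
python3 -m crank '[[0,-2,0,0,0,0,0],[0,-3,0,0,0,0,0],[0,-3,0,0,0,0,0]]'
```

```text
clock: 3.85
eef_pos: [558.0, 188.5, 46.3]
eef_rot: [3.141, -0.003, 1.553]
wrist_force: [1.6, 17.5, -3.2]
finger_gap: 0.3
finger_force: 8.8
clock: 4.15
eef_pos: [558.1, 188.3, 46.4]
eef_rot: [3.14, -0.008, 1.553]
wrist_force: [4.2, 39.0, -7.3]
finger_gap: 0.4
finger_force: 19.3
clock: 4.45
eef_pos: [558.1, 188.2, 46.5]
eef_rot: [3.139, -0.012, 1.554]
wrist_force: [5.5, 59.4, -12.4]
finger_gap: 0.4
finger_force: 29.9
```

The tray is home: it stopped at 188.3 mm (188 predicted) and the push force rose. Backing off and going to the near left nut.

```bash
python3 -m crank '[[0,25,0,0,0,0,0],[0,40,0,0,0,0,0],[0,40,0,-50,0,0,0],[0,40,0,-100,0,0,0],[0,40,0,-145,0,0,0]]'
python3 to.py 466 102 180 2.25
```

```text
clock: 4.95
eef_pos: [558.7, 220.0, 193.6]
eef_rot: [3.142, 0.0, 1.552]
wrist_force: [0.3, 0.3, 0.4]
finger_gap: 0.1
finger_force: 0.0
t 4.95 at [558.7 220.  193.6] [3.142 0.    1.552] j6 0.333 F [0.3 0.3 0.4] gap 0.1
shift [-119.7  -90.4   13.6] turn [-0.     0.    -0.698]
```

```bash
python3 -m crank '[[55,-120,-90,14,0,0,-0.7],[55,-120,-90,14,0,0,-0.7],[55,-120,-90,14,0,0,-0.7],[55,-120,-90,14,0,0,-0.7],[55,-120,-90,14,0,0,-0.7],[55,-120,-90,14,0,0,-0.7]]' 30
python3 to.py 466 102 96 2.25
python3 - <<'E'
from h import *
im,d=optics.camera("wrist"); cv2.imwrite("pics/w2.png",im[:,:,::-1])
for a,c,_ in blobs(red(im),60): print(a,c.round(1),ray("wrist",c,115).round(1))
for n,X in dict(nl=(487,76,136),nr=(485,-64,136)).items(): print(n,proj("wrist",X).round(1))
E
```

```text
clock: 5.55
eef_pos: [466.5, 101.4, 177.6]
eef_rot: [-3.141, 0.0, 2.253]
wrist_force: [-0.2, 0.3, 0.2]
finger_gap: 45.1
finger_force: 0.0
t 5.55 at [466.5 101.4 177.6] [-3.141  0.     2.253] j6 -0.544 F [-0.2  0.3  0.2] gap 45.1
shift [ 0.8 -0.  81.6] turn [-0.     0.     0.003]
975 [323.  254.7] [468.1  99.9]
nl [322.3 317.3]
nr [181.5 471.8]
```

View pics/w2.png

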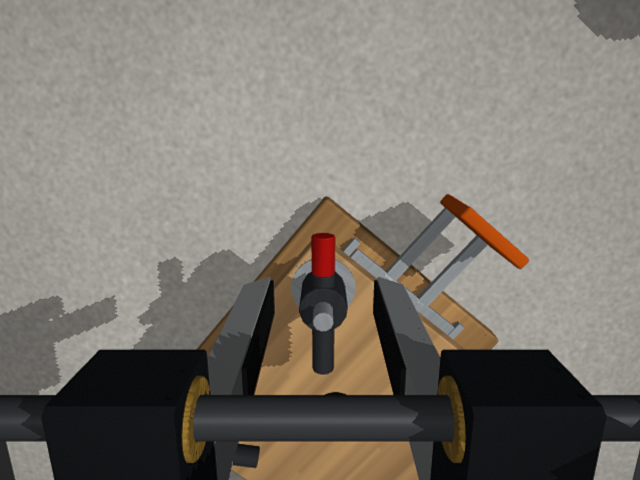

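Wrist view: the near left bar is upright at column 323, midway between the fingers, with the stud top at (322,321) as predicted. Descend and grip.

```bash
python3 -m crank '[[55,1,0,41,0,0,0],[55,1,0,75,0,0,0],[55,1,0,82,0,0,0],[55,1,0,82,0,0,0],[0,1,0,82,0,0,0],[0,1,0,82,0,0,0],[0,1,0,82,0,0,0],[0,1,0,82,0,0,0],[0,1,0,82,0,0,0],[0,1,0,82,0,0,0]]' 30
python3 - <<'E'
import numpy as np
r=33
for n in range(1,11): a=.14*n; print(n,round(a,2),round(r*(np.cos(a)-1),1),round(r*np.sin(a),1))
E
```

```text
clock: 6.6
eef_pos: [465.8, 102.5, 95.6]
eef_rot: [-3.141, -0.0, 2.252]
wrist_force: [-2.7, -0.8, 4.1]
finger_gap: 13.4
finger_force: 30.0
1 0.14 -0.3 4.6
2 0.28 -1.3 9.1
3 0.42 -2.9 13.5
4 0.56 -5.0 17.5
5 0.7 -7.8 21.3
6 0.84 -11.0 24.6
7 0.98 -14.6 27.4
8 1.12 -18.6 29.7
9 1.26 -22.9 31.4
10 1.4 -27.4 32.5
```

```bash
python3 -m crank '[[0,-0.3,4.6,0,0,0,0.14],[0,-1.3,9.1,0.3,0,0,0.28],[0,-2.9,13.5,0.5,0,0,0.42],[0,-5,17.5,0.7,0,0,0.56],[0,-7.8,21.3,0.9,0,0,0.7],[0,-11,24.6,1.1,0,0,0.84],[0,-14.6,27.4,1.3,0,0,0.98],[0,-18.6,29.7,1.5,0,0,1.12],[0,-22.9,31.4,1.7,0,0,1.26],[0,-27.4,32.5,1.8,0,0,1.4]]'; python3 to.py 510 53 93 -0.80
```

```text
clock: 7.6
eef_pos: [510.2, 102.0, 95.0]
eef_rot: [3.139, -0.003, 0.846]
wrist_force: [3.7, 0.3, 7.8]
finger_gap: 13.8
finger_force: 30.3
t 7.6 at [510.2 102.   95. ] [ 3.139e+00 -3.000e-03  8.460e-01] j6 0.851 F [3.7 0.3 7.8] gap 13.8
shift [-36.8  32.3   2. ] turn [-0.    -0.005  1.646]
```

```bash
python3 -m crank '[[0,-0.3,4.6,0,0,0,0.14],[0,-1.3,9.1,0.3,0,0,0.28],[0,-2.9,13.5,0.5,0,0,0.42],[0,-5,17.5,0.7,0,0,0.56],[0,-7.8,21.3,0.9,0,0,0.7],[0,-11,24.6,1.1,0,0,0.84],[0,-14.6,27.4,1.3,0,0,0.98],[0,-18.6,29.7,1.5,0,0,1.12],[0,-22.9,31.4,1.7,0,0,1.26],[0,-27.4,32.5,1.8,0,0,1.4]]'; python3 to.py 510 53 93 -0.80
```

```text
clock: 8.6
eef_pos: [518.3, 58.1, 94.5]
eef_rot: [-3.139, -0.009, -0.554]
wrist_force: [11.0, -14.4, 13.3]
finger_gap: 13.4
finger_force: 30.7
t 8.6 at [518.3  58.1  94.5] [-3.139 -0.009 -0.554] j6 2.169 F [ 11.  -14.4  13.3] gap 13.4
shift [-4.5  8.7  1.4] turn [-0.004 -0.009  0.246]
```

```bash
python3 -m crank '[[0,-1,3,0,0,0,0.09],[0,-2,6,0.2,0,0,0.18],[0,-2,8,0.3,0,0,0.25],[0,-2,8,0.3,0,0,0.25],[0,-2,8,0.3,0,0,0.25]]'; python3 to.py 510 53 93 -0.80
```

```text
clock: 9.1
eef_pos: [512.9, 51.8, 94.4]
eef_rot: [-3.136, -0.01, -0.799]
wrist_force: [13.7, -18.4, 12.8]
finger_gap: 13.7
finger_force: 29.6
t 9.1 at [512.9  51.8  94.4] [-3.136 -0.01  -0.799] j6 2.403 F [ 13.7 -18.4  12.8] gap 13.7
shift [-2.9  1.3  1.4] turn [-0.005 -0.01   0.001]
```

```bash
python3 -m crank '[[55,0,0,0,0,0,0],[55,0,0,0,0,0,0],[55,0,0,0,0,0,0],[55,0,0,-45,0,0,0],[55,0,0,-85,0,0,0],[55,0,0,-85,0,0,0]]'; python3 -m crank '[[55,90,0,0,0,0,-1.45],[55,90,0,0,0,0,-1.45],[55,90,0,0,0,0,-1.45],[55,90,0,0,0,0,-1.45],[55,90,0,0,0,0,-1.45],[55,90,0,0,0,0,-1.45],[55,90,0,0,0,0,-1.45],[55,90,0,0,0,0,-1.45],[55,90,0,0,0,0,-1.45],[55,90,0,0,0,0,-1.45]]'; python3 to.py 650 -87 180 2.44
python3 - <<'E'
from h import *
im,d=optics.camera("top"); cv2.imwrite("pics/top1.png",im[:,:,::-1])
for n in ("top","side"):
    im,d=optics.camera(n)
    for a,c,_ in blobs(red(im),5):
        p=ray(n,c,113)
        if 430<p[0]<680 and abs(p[1]-5)<130: print(n,a,p.round(1))
E
```

```text
clock: 9.7
eef_pos: [510.8, 54.3, 181.3]
eef_rot: [-3.136, -0.005, -0.798]
wrist_force: [-0.4, 1.1, 0.9]
finger_gap: 51.6
finger_force: 0.0
clock: 10.7
eef_pos: [571.4, -10.2, 175.3]
eef_rot: [-3.14, 0.001, 0.658]
wrist_force: [0.3, -0.7, -0.5]
finger_gap: 51.9
finger_force: 0.0
t 10.7 at [571.4 -10.2 175.3] [-3.14e+00  1.00e-03  6.58e-01] j6 0.831 F [ 0.3 -0.7 -0.5] gap 51.9
shift [ 15.2 108.8  -4.8] turn [-0.002 -0.    -1.782]
top 27 [654.4  91.4]
side 25 [657.   93.3]
side 37 [510.8  53.6]
side 44 [650.9 -82.8]
side 48 [456.6 -80.2]
```

```bash
python3 -m crank '[[55,15,109,-5,0,0,-1.48],[55,15,109,-5,0,0,-1.48],[55,15,109,-5,0,0,-1.48],[55,15,109,-5,0,0,-1.48],[55,15,109,-5,0,0,-1.78],[55,15,109,-5,0,0,-1.78],[55,15,109,-5,0,0,-1.78],[55,15,109,-5,0,0,-1.78],[55,15,109,-5,0,0,-1.78],[55,15,109,-5,0,0,-1.78]]'; python3 -m crank '[[55,0,0,0,0,0,-0.3],[55,0,0,0,0,0,-0.3],[55,0,0,0,0,0,-0.3]]'
python3 to.py 650 -87 96 2.44
python3 - <<'E'
from h import *
im,d=optics.camera("wrist"); cv2.imwrite("pics/w3.png",im[:,:,::-1])
for a,c,_ in blobs(red(im),60): print(a,c.round(1),ray("wrist",c,115).round(1))
print(proj("wrist",(624.5,-66,136)),proj("wrist",(650,-87,115)))
E
```

```text
clock: 11.85
eef_pos: [649.7, -87.9, 180.9]
eef_rot: [-3.141, -0.001, 2.155]
wrist_force: [0.2, 0.0, -0.2]
finger_gap: 51.3
finger_force: 0.0
clock: 12.15
eef_pos: [649.7, -87.9, 181.0]
eef_rot: [-3.141, -0.001, 2.452]
wrist_force: [0.7, -0.4, -0.1]
finger_gap: 51.6
finger_force: 0.0
t 12.15 at [649.7 -87.9 181. ] [-3.141e+00 -1.000e-03  2.452e+00] j6 -1.071 F [ 0.7 -0.4 -0.1] gap 51.6
shift [ 0.3  0.9 85. ] turn [-0.    -0.001  0.012]
1092 [589.8  57.4] [658.3  89.8]
876 [326. 254.] [653.1 -88.6]
[324.66312267 201.08047342] [324.82926606 248.55775414]
```

View pics/w3.png

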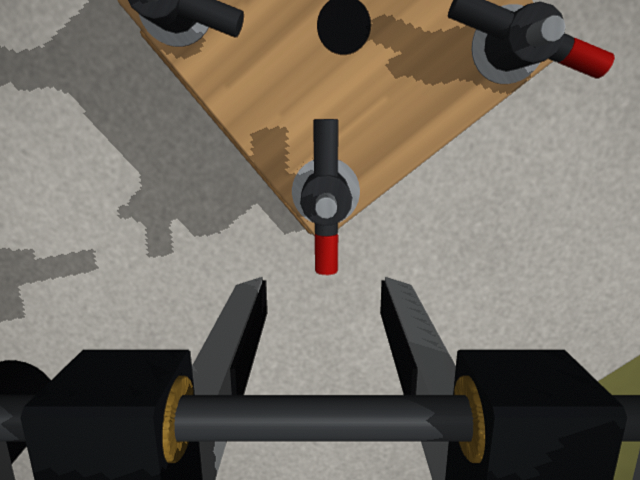

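Wrist view: the far right bar is upright at column 326, midway between the fingers, with the stud top at (326,207). Descend, grip and turn; here the axis lies at the tool's +x.

```bash
python3 -m crank '[[55,-1.5,0,45,0,0,0],[55,-1.5,0,80,0,0,0],[55,-1.5,0,85,0,0,0],[55,-1.5,0,85,0,0,0],[0,-1.5,0,85,0,0,0],[0,-1.5,0,85,0,0,0],[0,-1.5,0,85,0,0,0],[0,-1.5,0,85,0,0,0],[0,-1.5,0,85,0,0,0],[0,-1.5,0,85,0,0,0]]' 30
python3 -m crank '[[0,0.3,-4.6,0,0,0,0.14],[0,1.3,-9.1,0.3,0,0,0.28],[0,2.9,-13.5,0.5,0,0,0.42],[0,5,-17.5,0.7,0,0,0.56],[0,7.8,-21.3,0.9,0,0,0.7],[0,11,-24.6,1.1,0,0,0.84],[0,14.6,-27.4,1.3,0,0,0.98],[0,18.6,-29.7,1.5,0,0,1.12],[0,22.9,-31.4,1.7,0,0,1.26],[0,27.4,-32.5,1.8,0,0,1.4]]'; python3 to.py 603 -44 93 -0.80
```

```text
clock: 13.2
eef_pos: [651.5, -88.6, 97.0]
eef_rot: [3.14, 0.001, 2.452]
wrist_force: [2.7, 3.0, 1.2]
finger_gap: 13.5
finger_force: 30.0
clock: 14.2
eef_pos: [609.1, -96.6, 95.4]
eef_rot: [3.141, -0.0, 1.046]
wrist_force: [-1.7, 1.8, 5.1]
finger_gap: 12.8
finger_force: 30.2
t 14.2 at [609.1 -96.6  95.4] [ 3.141 -0.     1.046] j6 0.308 F [-1.7  1.8  5.1] gap 12.8
shift [ 42.5 -31.7   2.4] turn [ 0.000e+00 -1.000e-03  1.846e+00]
```

```bash
python3 -m crank '[[0,0.3,-4.6,0,0,0,0.14],[0,1.3,-9.1,0.3,0,0,0.28],[0,2.9,-13.5,0.5,0,0,0.42],[0,5,-17.5,0.7,0,0,0.56],[0,7.8,-21.3,0.9,0,0,0.7],[0,11,-24.6,1.1,0,0,0.84],[0,14.6,-27.4,1.3,0,0,0.98],[0,18.6,-29.7,1.5,0,0,1.12],[0,22.9,-31.4,1.7,0,0,1.26],[0,27.4,-32.5,1.8,0,0,1.4]]'; python3 -m crank '[[0,0.3,-4.6,0,0,0,0.14],[0,1.3,-9.1,0.3,0,0,0.28],[0,2.9,-13.5,0.4,0,0,0.42],[0,3.3,-14.4,0.4,0,0,0.45],[0,3.3,-14.4,0.4,0,0,0.45]]'; python3 to.py 603 -44 93 -0.80
```

```text
clock: 15.2
eef_pos: [593.6, -55.7, 93.8]
eef_rot: [-3.141, 0.003, -0.353]
wrist_force: [-11.7, 5.9, 12.8]
finger_gap: 13.2
finger_force: 30.4
clock: 15.7
eef_pos: [601.9, -42.5, 93.5]
eef_rot: [-3.141, 0.003, -0.799]
wrist_force: [-11.9, 13.3, 14.2]
finger_gap: 13.0
finger_force: 30.0
t 15.7 at [601.9 -42.5  93.5] [-3.141e+00  3.000e-03 -7.990e-01] j6 2.236 F [-11.9  13.3  14.2] gap 13.0
shift [1.8 0.3 0.5] turn [-0.     0.003  0.001]
```

```bash
python3 -m crank '[[55,0,0,0,0,0,0],[55,0,0,0,0,0,0],[55,0,0,0,0,0,0],[55,0,0,-45,0,0,0],[55,0,0,-90,0,0,0]]'; python3 -m crank '[[55,-73,15,-130,0,0,-1.45],[55,-73,15,-130,0,0,-1.45],[55,-73,15,-130,0,0,-1.45],[55,-73,15,-130,0,0,-1.45],[55,-73,15,-130,0,0,-1.45],[55,-73,15,-130,0,0,-1.45],[55,-73,15,-130,0,0,-1.45],[55,-73,15,-130,0,0,-1.45],[55,-73,15,-130,0,0,-1.45],[55,-73,15,-130,0,0,-1.45]]'; python3 to.py 456 -81 180 3.68
python3 - <<'E'
from h import *
im,d=optics.camera("wrist"); cv2.imwrite("pics/w4.png",im[:,:,::-1])
for a,c,_ in blobs(red(im),60): print(a,c.round(1),ray("wrist",c,112).round(1))
for X in ((487,76,136),(625,-66,136),(485,-64,136),(627,74,136),(555.6,5,83)): print(X,proj("wrist",X).round(1))
E
```

```text
clock: 16.2
eef_pos: [601.9, -44.4, 182.6]
eef_rot: [3.14, 0.002, -0.799]
wrist_force: [1.7, -0.1, 0.7]
finger_gap: 50.1
finger_force: 0.0
clock: 17.2
eef_pos: [540.9, -2.7, 312.4]
eef_rot: [-3.142, 0.0, 0.657]
wrist_force: [0.6, 0.7, -0.3]
finger_gap: 51.9
finger_force: 0.0
t 17.2 at [540.9  -2.7 312.4] [-3.142  0.     0.657] j6 0.841 F [ 0.6  0.7 -0.3] gap 51.9
shift [-115.    10.1  132.4] turn [-0.    -0.    -3.023]
522 [319.7  27. ] [657.5  89.5]
412 [401.6 179.8] [604.4 -44. ]
395 [254.1 194.8] [512.6  51.6]
299 [334.7 322.4] [458.3 -83.8]
(487, 76, 136) [208.6 205.8]
(625, -66, 136) [442.9 180.6]
(485, -64, 136) [336.6 301.2]
(627, 74, 136) [311.2  68.1]
(555.6, 5, 83) [324.3 184.1]
```

View pics/w4.png

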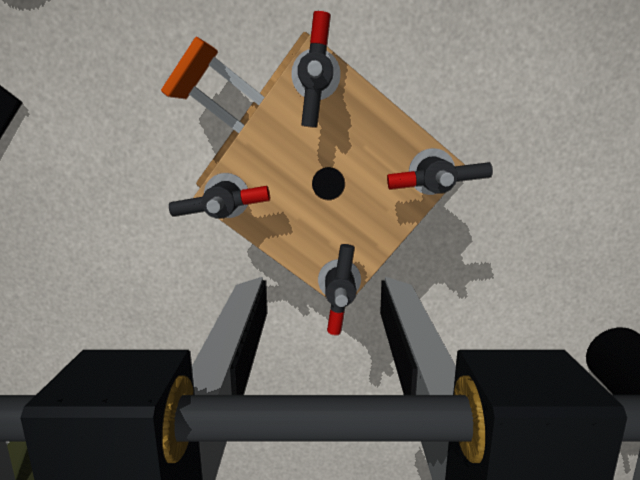

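Wrist view: both turned nuts have their red ends inward, near left at (254,195) and far right at (402,180). The other two still point outward. I'll work out the exact angles from both bar ends.

```bash
cat > ang.py <<'E'
from h import *
# bar ends (red mask tip end, dark end) -> direction; value wrt dot->stud outward dir, calibrated on wrist view
def val(n,dark,redc,stud,ctr,z=112):
    d,r=ray(n,dark,z),ray(n,redc,z); v=r-d; a=np.arctan2(v[1],v[0]); o=np.array(stud)-ctr
    return (np.arctan2(o[1],o[0])-a)%(2*np.pi), a, np.hypot(*v), (r-stud)
E
python3 - <<'E'
from ang import *
dot=ray("wrist",(328.5,183),83); print("dot",dot)
P={k:ray("wrist",v,136) for k,v in dict(nl=(213,206),fr=(446,179),nr=(341,299),fl=(315,68)).items()}
c=np.mean(list(P.values()),axis=0); print({k:v.round(1) for k,v in P.items()},c)
u=P["fl"]-P["nr"]; w=P["nl"]-P["fr"]; yaw=(np.arctan2(u[1],u[0])-np.pi/4, np.arctan2(w[1],w[0])-3*np.pi/4); print("yaw",yaw,np.hypot(*u),np.hypot(*w))
for k,d,r in (("nl",(172,209.5),(254.1,194.8)),("fr",(490,170),(401.6,179.8)),("fl",(310,123),(319.7,27)),("nr",(347,248),(334.7,322.4))):
    print(k,val("wrist",d,r,P[k],c))
E
```

```text
dot [558.86360152   2.4881611 ]
{'nl': array([489.1,  73. ]), 'fr': array([627.6, -67.2]), 'nr': array([489.2, -65.8]), 'fl': array([628.9,  71.7])} [558.70008023   2.94765176]
yaw (np.float64(-0.0079687135688018), np.float64(-0.006169092879459548)) 196.0527873196392 197.02094437537315
nl (np.float64(3.082882727710078), np.float64(-0.7303439655821468), np.float64(76.20360332365237), array([ 23.45510047, -21.43126547]))
fr (np.float64(3.1443991410257985), np.float64(2.3446947221736), np.float64(78.24941526167397), array([-23.25580387,  23.12533667]))
fl (np.float64(0.22489628914839932), np.float64(0.5503841103066748), np.float64(75.75809564973986), array([28.63715636, 17.84282136]))
nr (np.float64(0.2587480113210163), np.float64(-2.620751240979016), np.float64(76.94139715091099), array([-30.92734857, -18.06864045]))
```

Near left reads 3.08 and far right 3.14, so both are good. The press centre refines to about (558,4) with yaw about -0.01. Now the near right nut.

```bash
python3 -m crank '[[55,-113,11,60,0,0,-1.45],[55,-113,11,60,0,0,-1.45],[55,-113,11,132,0,0,-1.45],[55,-113,11,132,0,0,-1.45],[55,-113,11,132,0,0,-1.45],[55,-113,11,132,0,0,-1.45],[55,-113,11,132,0,0,-1.45],[55,-113,11,132,0,0,-1.45],[55,-113,11,132,0,0,-1.45],[55,-113,11,132,0,0,-1.45]]'; python3 -m crank '[[55,0,0,0,0,0,-1.45],[55,0,0,0,0,0,-1.55],[55,0,0,0,0,0,-1.55],[55,0,0,0,0,0,-1.55],[55,0,0,0,0,0,-1.55],[55,0,0,0,0,0,-1.55],[55,0,0,0,0,0,-1.55],[55,0,0,0,0,0,-1.55],[55,0,0,0,0,0,-1.55],[55,0,0,0,0,0,-1.55]]'; python3 to.py 458 -81 96 3.66
python3 - <<'E'
from h import *
im,d=optics.camera("wrist"); cv2.imwrite("pics/w5.png",im[:,:,::-1])
for a,c,m in blobs(red(im),60):
    ys,xs=np.nonzero(m); l=cv2.fitLine(np.stack([xs,ys],1).astype(np.float32),2,0,.01,.01).ravel()
    print(a,c.round(1),ray("wrist",c,115).round(1),"line",l.round(3))
print(proj("wrist",(487,-65,136)),proj("wrist",(458,-81,115)))
E
```

```text
clock: 18.25
eef_pos: [457.7, -79.9, 180.5]
eef_rot: [-3.141, 0.0, 2.105]
wrist_force: [-0.3, 0.2, -0.1]
finger_gap: 51.8
finger_force: 0.0
clock: 19.25
eef_pos: [457.7, -79.9, 180.5]
eef_rot: [-3.142, -0.0, -2.678]
wrist_force: [-0.8, 0.5, -0.4]
finger_gap: 51.9
finger_force: 0.0
t 19.25 at [457.7 -79.9 180.5] [-3.142 -0.    -2.678] j6 -2.286 F [-0.8  0.5 -0.4] gap 51.9
shift [ 0.2 -1.1 84.5] turn [-0.    -0.    -0.055]
938 [320.9 249. ] [457.8 -83.3] line [6.10000e-02 9.98000e-01 3.20949e+02 2.49028e+02]
687 [277.  451.3] [602.3 -43.6] line [ 9.79000e-01 -2.04000e-01  2.77042e+02  4.51297e+02]
[326.00322904 317.10291607] [324.27865373 251.01699245]
```

```bash
python3 -m crank '[[55,0,-1.5,40,0,0,-0.05],[55,0,-1.5,80,0,0,-0.05],[55,0,-1.5,84,0,0,-0.05],[55,0,-1.5,84,0,0,-0.05],[0,0,-1.5,84,0,0,-0.05],[0,0,-1.5,84,0,0,-0.05],[0,0,-1.5,84,0,0,-0.05],[0,0,-1.5,84,0,0,-0.05],[0,0,-1.5,84,0,0,-0.05],[0,0,-1.5,84,0,0,-0.05]]' 30
python3 -m crank '[[0,-0.3,4.6,0,0,0,0.14],[0,-1.3,9.1,0.3,0,0,0.28],[0,-2.9,13.5,0.5,0,0,0.42],[0,-5,17.5,0.7,0,0,0.56],[0,-7.8,21.3,0.9,0,0,0.7],[0,-11,24.6,1.1,0,0,0.84],[0,-14.6,27.4,1.3,0,0,0.98],[0,-18.6,29.7,1.5,0,0,1.12],[0,-22.9,31.4,1.7,0,0,1.26],[0,-27.4,32.5,1.8,0,0,1.4]]'; python3 to.py 511 -41 93 0.775
```

```text
clock: 20.3
eef_pos: [458.4, -81.1, 96.7]
eef_rot: [-3.141, 0.0, -2.631]
wrist_force: [-0.1, 0.3, 0.5]
finger_gap: 13.1
finger_force: 30.0
clock: 21.3
eef_pos: [466.2, -39.9, 95.3]
eef_rot: [-3.14, 0.001, 2.246]
wrist_force: [-7.3, -6.7, 11.5]
finger_gap: 13.0
finger_force: 30.0
t 21.3 at [466.2 -39.9  95.3] [-3.140e+00  1.000e-03  2.246e+00] j6 -0.837 F [-7.3 -6.7 11.5] gap 13.0
shift [-28.9  34.3   2.3] turn [-1.000e-03  1.000e-03  1.471e+00]
```

```bash
python3 -m crank '[[0,-0.3,4.6,0,0,0,0.14],[0,-1.3,9.1,0.3,0,0,0.28],[0,-2.9,13.5,0.5,0,0,0.42],[0,-5,17.5,0.7,0,0,0.56],[0,-7.8,21.3,0.9,0,0,0.7],[0,-11,24.6,1.1,0,0,0.84],[0,-14.6,27.4,1.3,0,0,0.98],[0,-18.6,29.7,1.5,0,0,1.12],[0,-22.9,31.4,1.7,0,0,1.26],[0,-27.4,32.5,1.8,0,0,1.4]]'; python3 -m crank '[[0,-0.2,3,0,0,0,0.09],[0,-0.2,3,0,0,0,0.09],[0,-0.2,3,0,0,0,0.09]]'; python3 to.py 511 -41 93 0.775
```

```text
clock: 22.3
eef_pos: [508.2, -41.6, 94.3]
eef_rot: [3.142, 0.003, 0.846]
wrist_force: [-18.9, -10.2, 24.9]
finger_gap: 13.1
finger_force: 30.0
clock: 22.6
eef_pos: [510.4, -43.8, 94.4]
eef_rot: [3.141, 0.003, 0.761]
wrist_force: [-16.1, -10.3, 22.6]
finger_gap: 13.5
finger_force: 30.1
t 22.6 at [510.4 -43.8  94.4] [3.141e+00 3.000e-03 7.610e-01] j6 0.655 F [-16.1 -10.3  22.6] gap 13.5
shift [ 2.3 -1.6  1.4] turn [ 0.001  0.003 -0.014]
```

```bash
python3 -m crank '[[55,0,0,0,0,0,0],[55,0,0,0,0,0,0],[55,0,0,0,0,0,0],[55,0,0,-45,0,0,0],[55,0,0,-88,0,0,0]]'; python3 -m crank '[[55,198,4,0,0,0,-1.45],[55,198,4,0,0,0,-1.45],[55,198,4,0,0,0,-1.45],[55,198,4,0,0,0,-1.45],[55,198,4,0,0,0,-1.45],[55,198,4,0,0,0,-1.45],[55,198,4,0,0,0,-1.45],[55,198,4,0,0,0,-1.45],[55,198,4,0,0,0,-1.45],[55,198,4,0,0,0,-1.45]]'; python3 -m crank '[[55,0,0,0,0,0,-1.48],[55,0,0,0,0,0,-1.48],[55,0,0,0,0,0,-1.48],[55,0,0,0,0,0,-1.48],[55,0,0,0,0,0,-1.48],[55,0,0,0,0,0,-1.48],[55,0,0,0,0,0,-1.48],[55,0,0,0,0,0,-1.48],[55,0,0,0,0,0,-1.48],[55,0,0,0,0,0,-1.48]]'; python3 to.py 656 90 96 3.69
python3 - <<'E'
from h import *
im,d=optics.camera("wrist"); cv2.imwrite("pics/w6.png",im[:,:,::-1])
for a,c,m in blobs(red(im),60):
    ys,xs=np.nonzero(m); l=cv2.fitLine(np.stack([xs,ys],1).astype(np.float32),2,0,.01,.01).ravel()
    print(a,c.round(1),ray("wrist",c,115).round(1),"line",l.round(3))
print(proj("wrist",(628,73,136)),proj("wrist",(656,90,115)))
E
```

```text
clock: 23.1
eef_pos: [510.5, -42.1, 181.4]
eef_rot: [-3.14, 0.001, 0.762]
wrist_force: [-1.0, -0.2, 0.2]
finger_gap: 49.2
finger_force: 0.0
clock: 24.1
eef_pos: [657.0, 91.6, 180.5]
eef_rot: [-3.141, -0.0, 2.218]
wrist_force: [0.1, -1.3, 0.9]
finger_gap: 51.5
finger_force: 0.0
clock: 25.1
eef_pos: [657.0, 91.7, 180.5]
eef_rot: [3.141, -0.001, -2.585]
wrist_force: [-0.4, -0.5, 0.4]
finger_gap: 51.6
finger_force: 0.0
t 25.1 at [657.   91.7 180.5] [ 3.141e+00 -1.000e-03 -2.585e+00] j6 -2.044 F [-0.4 -0.5  0.4] gap 51.6
shift [ 1.7 -0.9 84.5] turn [ 0.    -0.001  0.008]
77 [395.3   1.7] [523.9  49.2] line [ 9.90000e-01 -1.43000e-01  3.95325e+02  1.70100e+00]
1232 [163.7  39.5] [603.9 -43.6] line [ 9.96000e-01 -9.30000e-02  1.63716e+02  3.95050e+01]
832 [321.4 248.4] [656.8  88.1] line [ 2.40000e-02 -1.00000e+00  3.21374e+02  2.48401e+02]
[326.14197196 201.85002675] [324.79595784 248.91279308]
```

```bash
python3 -m crank '[[55,1,-1.5,40,0,0,0],[55,1,-1.5,80,0,0,0],[55,1,-1.5,84,0,0,0],[55,1,-1.5,84,0,0,0],[0,1,-1.5,84,0,0,0],[0,1,-1.5,84,0,0,0],[0,1,-1.5,84,0,0,0],[0,1,-1.5,84,0,0,0],[0,1,-1.5,84,0,0,0],[0,1,-1.5,84,0,0,0]]' 30
python3 -m crank '[[0,0.3,-4.6,0,0,0,0.14],[0,1.3,-9.1,0.3,0,0,0.28],[0,2.9,-13.5,0.5,0,0,0.42],[0,5,-17.5,0.7,0,0,0.56],[0,7.8,-21.3,0.9,0,0,0.7],[0,11,-24.6,1.1,0,0,0.84],[0,14.6,-27.4,1.3,0,0,0.98],[0,18.6,-29.7,1.5,0,0,1.12],[0,22.9,-31.4,1.7,0,0,1.26],[0,27.4,-32.5,1.8,0,0,1.4]]'; python3 to.py 604 49 93 0.775
```

```text
clock: 26.15
eef_pos: [657.1, 89.9, 97.2]
eef_rot: [3.141, 0.0, -2.591]
wrist_force: [-0.9, 0.5, 1.0]
finger_gap: 13.4
finger_force: 30.0
clock: 27.15
eef_pos: [650.7, 47.1, 95.4]
eef_rot: [-3.141, 0.001, 2.286]
wrist_force: [-1.8, -1.4, 3.1]
finger_gap: 13.3
finger_force: 30.2
t 27.15 at [650.7  47.1  95.4] [-3.141e+00  1.000e-03  2.286e+00] j6 -0.699 F [-1.8 -1.4  3.1] gap 13.3
shift [ 32.  -34.    2.4] turn [0.000e+00 1.000e-03 1.511e+00]
```

```bash
python3 -m crank '[[0,0.3,-4.6,0,0,0,0.14],[0,1.3,-9.1,0.3,0,0,0.28],[0,2.9,-13.5,0.5,0,0,0.42],[0,5,-17.5,0.7,0,0,0.56],[0,7.8,-21.3,0.9,0,0,0.7],[0,11,-24.6,1.1,0,0,0.84],[0,14.6,-27.4,1.3,0,0,0.98],[0,18.6,-29.7,1.5,0,0,1.12],[0,22.9,-31.4,1.7,0,0,1.26],[0,27.4,-32.5,1.8,0,0,1.4]]'; python3 -m crank '[[0,0.2,-4,0,0,0,0.12],[0,0.2,-4,0,0,0,0.12],[0,0.2,-4,0,0,0,0.12]]'; python3 to.py 604 49 93 0.775
python3 -m crank '[[55,0,0,0,0,0,0],[55,0,0,0,0,0,0],[55,0,0,0,0,0,0],[55,0,0,-45,0,0,0],[55,0,0,-90,0,0,0],[55,-90,0,-140,0,0,0],[55,-90,0,-190,0,0,0],[55,-90,0,-220,0,0,0],[55,-90,0,-220,0,0,0],[55,-90,0,-220,0,0,0]]'
python3 - <<'E'
from h import *
im,d=optics.camera("wrist"); cv2.imwrite("pics/w7.png",im[:,:,::-1])
for a,c,m in blobs(red(im),60): print(a,c.round(1),ray("wrist",c,111).round(1))
E
```

```text
clock: 28.15
eef_pos: [607.2, 45.7, 93.7]
eef_rot: [-3.141, 0.003, 0.886]
wrist_force: [-9.0, -6.4, 7.8]
finger_gap: 13.1
finger_force: 30.4
clock: 28.45
eef_pos: [603.9, 48.7, 93.6]
eef_rot: [-3.14, 0.003, 0.772]
wrist_force: [-12.3, -5.0, 7.6]
finger_gap: 13.1
finger_force: 30.0
t 28.45 at [603.9  48.7  93.6] [-3.14e+00  3.00e-03  7.72e-01] j6 0.82 F [-12.3  -5.    7.6] gap 13.1
shift [ 0.2 -0.1  0.6] turn [-0.001  0.003 -0.003]
clock: 29.45
eef_pos: [541.0, -13.8, 316.1]
eef_rot: [3.138, -0.003, 0.771]
wrist_force: [0.7, -0.2, -0.2]
finger_gap: 52.0
finger_force: 0.0
435 [320.  104.4] [604.1  48.9]
404 [245.8 178.8] [512.2  52.2]
398 [393.6 180.3] [603.4 -43.5]
377 [321.7 250.4] [511.3 -43.2]
```

View pics/w7.png

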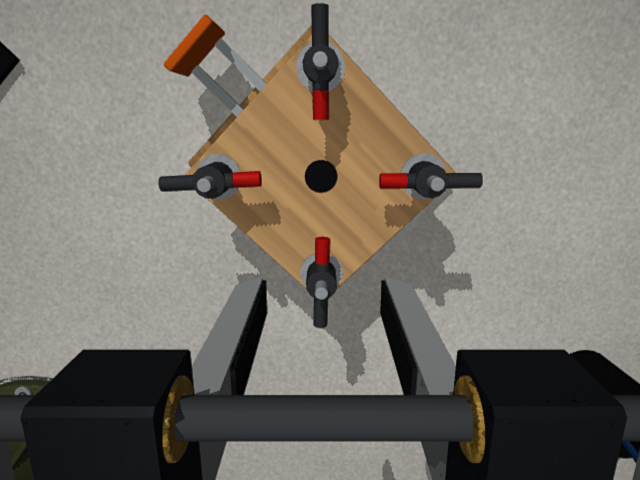

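All four red ends point at the dot at (320,176), and the bars are in line with it to within about 0.06 rad. I'll check the push plate and hand in.

Run:
```python
from h import *
from cell import manip
im,d=optics.camera("wrist"); b=max(blobs(orange(im)),key=lambda b:b[0]); ys,xs=np.nonzero(b[2])
q=[(ray("wrist",(x,y),77)-[557.7,3.6])[1] for x,y in zip(xs,ys)]; print("push plate y range about press centre at z=77",min(q),max(q))
if min(q)<172: print(manip.sign_off())
```

```text
push plate y range about press centre at z=77 149.94602066249493 172.88878095511356
the job is handed in; nothing more can be done
None
```

The job is handed in. The tray is home against its stop, and all four nuts were turned half a turn in cross order (near left, far right, near right, far left). Their red ends point at the middle to within about 0.06 rad. I kept clear of the mug, glue stick, phone and pen pot, but took no final picture to check them.

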